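# Turn a flat-edged glass blank to the alignment bar and set the bar against it

## Robot

A 7-joint arm with a two-finger parallel gripper is mounted at the origin on the work surface. World frame = base frame: x ahead of the robot, y to its left, z up, the work surface at z = 0. Lengths are in m, angles in rad, forces in N, time in s.
With the tool pointing down it reaches from about 0.4 to 0.9 m from the base axis. Payload 5.6 kg.
Tool frame: the origin (TCP) lies at the very end of the fingers, on their centre line; the grasp point (between the pads) lies robot.grip_depth behind it (robot.grip_depth is the distance from the TCP to the grasp point, in m); z points along the fingers, y is the direction in which the jaws open and shut (so a half turn about z gives the same grasp; the last joint's range is limited). The gripper opens to 92 mm and grips with 3 to 60 N. Pads are 20 mm wide; open, the fingers measure 128 mm over their backs; the gripper's body (75 mm by 189 mm) begins 69 mm behind the grasp point.
Start: joints at [1.087, 0.468, -0.012, 1.603, 0.006, 1.071, -0.056], TCP at [0.277, -0.588, 0.179] pointing down, gripper open.
Joint ranges: [-2.53, 2.53], [-0.31, 2.02], [-1.57, 1.55], [0.28, 2.44], [-1.29, 4.43], [0.15, 1.84], [-2.92, 2.92]. Speed limits (rad/s): [2.57, 2.57, 3.14, 3.14, 3.14, 3.14, 3.14].

## Interface

Orientations are given as a rotation vector (axis times angle).
In Python, from plant import state, imaging, sign_off, models, robot gives the robot as it stands.
- The arm moves only by the tool apply_moves, never from a script. Its argument "commands" is a list of rows, each an object of numbers: "dx", "dy", "dz": the shift along the tool's x, y, z in mm; "ax", "ay", "az": the turn, a rotation vector about the tool's x, y, z in rad. A call has 1 to 10 rows; each row is the pose to reach, as a shift and turn from the pose measured when the call began, along the tool's axes at that moment; what a row does not reach only later rows make up. A row lasts 1/8 s, in which the tool goes at most 62.5 mm and 10.7 degrees, less where a joint would pass 70% of its speed; a pose out of reach is approached as far as the arm can. A call with a gripper value outside its range is refused whole. "grip" is the closure, from 0 (fully open) to 1 (shut), set as the call begins (left out, the last holds). The fingers move at their own pace and stop on an object; "squeeze" is the grip in N (left out, the last holds). Time passes only in rows, so rows that repeat a pose let the fingers close. It gives the time, the measured TCP pose, the force and the opening at its end, in the units of the state.
- state(): the state, without advancing time (a new reading comes with each control period).
- imaging.snapshot(name): name is "side" or "top"; returns the picture (420x560x3 uint8, blue, green, red); there is no depth.
- imaging.get_calibration(name): a dict with "K" (3x3 intrinsics, pixels), "cam_to_world" (4x4, takes a point from camera to world coordinates). Camera axes: x right, y down, z forward; pixel columns grow to the right and rows downward; lengths in m; the calibration is good to about 2 mm. A picture is of the moment at which its call begins. get_calibration takes no time and is no camera call.
- sign_off(): hands the job in, once; it reports no verdict.
Trained networks look in the newest picture that a camera, given by its name, has taken for a name from the list of things; names that differ only in an ending like _2 or _b are one class to them, and where a whole thing is asked for, a point or a joint stands for the part that bears it (a point fixed in the world has none). Each returns a list of dicts, best first, with "score" (0 to 1); they miss things now and then, are a little off and sometimes report something else, mostly with a low value. They report only what shows in the picture. A call takes as long as a camera call. They do not tell look-alikes from the thing itself.
- models.recognise(label, camera): "bbox" ([left, top, width, height] in pixels, round what is visible of it).
- models.place_of(label, camera): "position" ([column, row] in pixels: a listed point, or the origin of a listed thing).
The state is a dict: "time_s": time; "q": joint angles; "joint_vel": joint speeds; "effort": joint torques, N m; "tcp_pos": TCP position; "orientation": TCP orientation; "contact_force": force on the tool from outside, world axes, zero at the start; "ft_torque": the same for the moment, N m; "grip_width": finger opening in m.
Only numpy, scipy, OpenCV 4.12 (cv2) and the standard library are available. Lean on these libraries where they do the work, as an engineer would, in place of code of your own. Each camera call takes 0.05 s, during which the arm holds its last target.

## Task

The blue glass blank in the round seat of the aluminium alignment nest lies with its flat edge turned away from the steel alignment bar. Turn it in its seat with a fingertip on its face until the flat faces the bar, then slide the bar in by its black knob until it lies flush along the flat, and take your hand away. Leave the rest of the bench as it is.

Things in the scene. Friction and masses are not known exactly. Their poses are not given: they have to be found in the camera images.
- nest: Aluminium alignment nest fixed to the table, base 150 x 192 mm, placed and turned anew each time. Origin at table height under the centre of its round seat; z up, +y points from the seat to the sliding bar, x along the bar's face. The seat is a white low-friction platen 18 mm above the table in a dark rim of 103 mm bore, top 24 mm above the table, with a gate 68 mm wide on the +y side for the bar.
- blank: The blue glass blank in the seat: loose disc, 100 mm diameter, 8 mm thick, about 155 g, too wide to grip. Origin at the centre of its underside; z up, +y points to its one straight flat (54 mm long, ground white, 42 mm from the centre). Its face is 26 mm above the table, 2 mm over the rim. It starts with the flat 46 to 180 degrees away from the nest's +y, either way round.
- blank_flat (a point): Midpoint of the flat of the blue blank, half-way up; axes as blank. The blank has 1.5 mm of play all round in its seat and turns easily (friction about 0.12). A closed fingertip pressed on its face with 3 to 15 N and carried round the seat's centre at 30 to 38 mm radius turns it along, with a little slip.
- bar_face (a point): Midpoint of the working face of the polished steel alignment bar, 22 mm above the table, level with the mid-height of the glass. The bar is 60 mm long, 14 mm deep, its top 28 mm above the table; axes as nest, the face looks to -y. Drawn fully back it is 60 mm from the seat's centre; when flush with the flat, bar_face and blank_flat meet.
- bar_knob (a point): Centre of the black knob on the bar's slide: upright cylinder, 16 mm diameter, 26 mm tall, its centre 41 mm above the table and 34 mm behind the bar's face (towards the nest's +y); a 22 mm washer, 2 mm thick, lies round its foot. The slide under it is 36 mm wide, its top 28 mm above the table. It runs straight along the nest's -y, towards the glass.
- bar (a joint): Travel of the alignment bar in m: 0 fully drawn back, growing towards the glass; it starts at 0 to 0.006 and stays where it is left (friction about 2.5 N). Flush with the flat it stops at 0.017 to 0.0195; while the flat is turned away the round edge stops it at about 0.010. Its own stop is at 0.022. Pushed in, it squares up the last few degrees of the flat (up to about 10).
- spare: A second, identical blue glass blank lying in the dark open case: not to be used. Origin at the centre of its underside.
- case: Dark grey open case 128 x 128 x 18 mm with the spare blank, to the robot's left. Origin at the centre of its underside.
- rinse_bottle: White closed bottle with a blue cap, 60 mm in diameter, 150 mm tall, to the robot's right. Origin at the centre of its underside.
- blower: Dark rubber dust blower standing with its nozzle up, 58 mm in diameter, 110 mm tall, to the robot's right. Origin at the centre of its underside.
- driver: Screwdriver with a grey handle lying on the table, 160 mm long, to the robot's right. Origin under its middle; +x towards its tip.
- tweezers: Steel tweezers lying on the table, 122 mm long, 10 mm wide, 8 mm high, to the robot's left. Origin under the middle; +x towards the tips.
- loupe: Black eye loupe standing on the table, 42 mm in diameter, 36 mm tall, ahead to the robot's left. Origin at the centre of its underside.
Mind the look-alikes: they are no part of the job. What is shaped like the blank but green, pink or purple is not meant.

How it is judged:
By the outcome, as a careful person would: the job done as asked, in the order asked, and still so for the second after the job is handed in, with the robot touching nothing.
It also fails if it takes over 64 s, if anything falls off the work surface, if the arm or the gripper's body presses on something with over 40 N, if the wrist force passes 120 N, or if a joint passes its speed limit or range.

## Working session

There is one attempt and no reset: what is moved stays moved. The work goes in short steps, Python scripts to look and compute and a tool call to move; the robot and the scene stay as the last step left them, time stands still between calls to the robot, and variables do not carry over. Pictures are saved under pics/ and viewed, and the job is handed in when it is done.

Besides the shell and the picture viewer there is one more tool, called after "Emit:" as name(argument=value, ...), one argument or row to a line, values as JSON. apply_moves: Moves the arm, as the interface text tells. Its arguments: {"type":"object","properties":{"commands":{"type":"array"},"grip":{"type":"number"},"squeeze":{"type":"number"}},"required":["commands"]}

```bash
ls; mkdir -p pics; cat > h.py <<'E'
import numpy as np, cv2
from plant import state, imaging, sign_off, models, robot
def ray(cam,px,z):
    c=imaging.get_calibration(cam);K=np.array(c["K"]);T=np.array(c["cam_to_world"])
    d=T[:3,:3]@np.linalg.solve(K,[px[0],px[1],1.]);o=T[:3,3]
    return o+d*(z-o[2])/d[2]
def proj(cam,p):
    c=imaging.get_calibration(cam);K=np.array(c["K"]);T=np.linalg.inv(np.array(c["cam_to_world"]))
    q=K@(T[:3,:3]@np.array(p)+T[:3,3]);return q[:2]/q[2]
E
python3 - <<'E'
from h import *
for c in("top","side"):
    cv2.imwrite(f"pics/{c}0.png",imaging.snapshot(c))
    print(c,np.round(imaging.get_calibration(c)["cam_to_world"],3).tolist())
    for l,z in(("nest",0),("blank",.018),("blank_flat",.022),("bar_face",.022),("bar_knob",.041),("spare",.01)):
        for r in models.place_of(l,c)[:3]: print(l,np.round(r["position"],1),round(r["score"],2),np.round(ray(c,r["position"],z),4))
s=state();print(s, robot)
E
```

```text
pics
top [[-0.001, -0.985, 0.173, 0.302], [-1.0, -0.001, -0.011, 0.001], [0.01, -0.173, -0.985, 1.533], [0.0, 0.0, 0.0, 1.0]]
nest [286.2 207.3] 0.68 [ 0.5822 -0.0257  0.    ]
blank [209.8 215.4] 0.95 [0.5533 0.2102 0.018 ]
blank [328.2 145.5] 0.72 [ 0.7781 -0.159   0.018 ]
blank [351.  187.2] 0.69 [ 0.6429 -0.228   0.018 ]
blank_flat [317.8 140.1] 0.9 [ 0.7946 -0.1259  0.022 ]
blank_flat [280.8 219. ] 0.83 [ 0.5416 -0.0087  0.022 ]
blank_flat [360.9 194.4] 0.59 [ 0.6191 -0.2577  0.022 ]
bar_face [274.2 218.1] 0.82 [0.5444 0.0116 0.022 ]
bar_face [286.5 205.2] 0.72 [ 0.5848 -0.0263  0.022 ]
bar_knob [263.5 222.1] 0.66 [0.529  0.0439 0.041 ]
spare [155.8 227. ] 0.84 [0.5183 0.3767 0.01  ]
side [[-0.884, -0.309, 0.35, 0.168], [-0.467, 0.598, -0.651, 0.742], [-0.008, -0.739, -0.673, 0.848], [0.0, 0.0, 0.0, 1.0]]
nest [282.6 215.7] 0.94 [ 0.5771 -0.0327  0.    ]
nest [161.8 312.1] 0.53 [0.6851 0.4145 0.    ]
blank [289.3 177.9] 0.94 [ 0.635  -0.1935  0.018 ]
blank [246.6 270.4] 0.89 [0.5564 0.2162 0.018 ]
blank [279.3 212.9] 0.63 [ 0.5834 -0.0226  0.018 ]
blank_flat [238.5 177.8] 0.81 [ 
[... 334 characters left out ...]
, -0.01161929,  1.60269514,  0.00601793,
        1.07140648, -0.05630624]), 'joint_vel': array([ 5.76687493e-05,  1.47578673e-03, -7.88636370e-04, -3.48261402e-05,
       -5.17581746e-04, -3.51164958e-06,  1.00137500e-03]), 'effort': array([-4.42908304e-04, -5.20256996e+01, -1.27266120e-02, -2.44008476e+01,
       -5.66532661e-02,  1.12347826e-02,  2.74037842e-05]), 'tcp_pos': array([ 0.27730516, -0.587896  ,  0.17923038]), 'orientation': array([ 3.06552560e+00,  6.86720778e-01, -3.71105120e-05]), 'contact_force': array([-0.13466367, -0.39691326,  1.02185188]), 'ft_torque': array([-0.01273506, -0.03450549,  0.02701789]), 'grip_width': 0.0918057061799623} <Robot object at 0x7f199775be00>
```

```bash
python3 - <<'E'
import cv2
for c,(x,y,w,h) in(("top",(120,110,280,160)),("side",(150,130,200,230))):
    i=cv2.imread(f"pics/{c}0.png")[y:y+h,x:x+w]
    f=min(800/w,600/h); cv2.imwrite(f"pics/{c}0c.png",cv2.resize(i,None,fx=f,fy=f,interpolation=cv2.INTER_CUBIC)); print(f)
E
```

```text
2.857142857142857
2.608695652173913
```

View pics/top0.png

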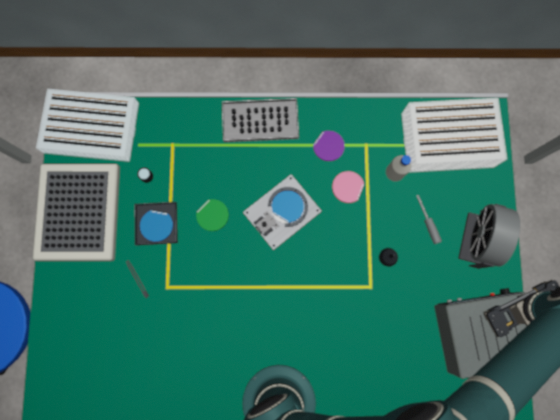

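View pics/side0.png

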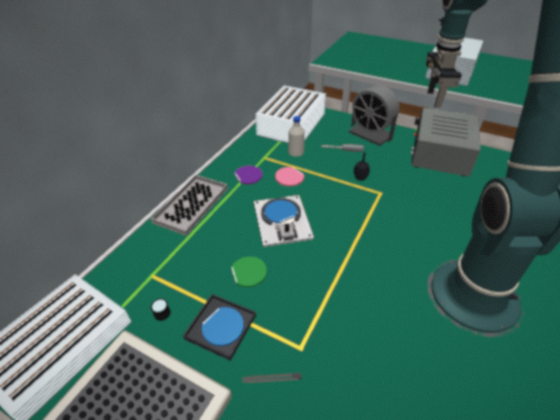

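```bash
sleep 1
```

```text
(no output)
```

View pics/top0c.png

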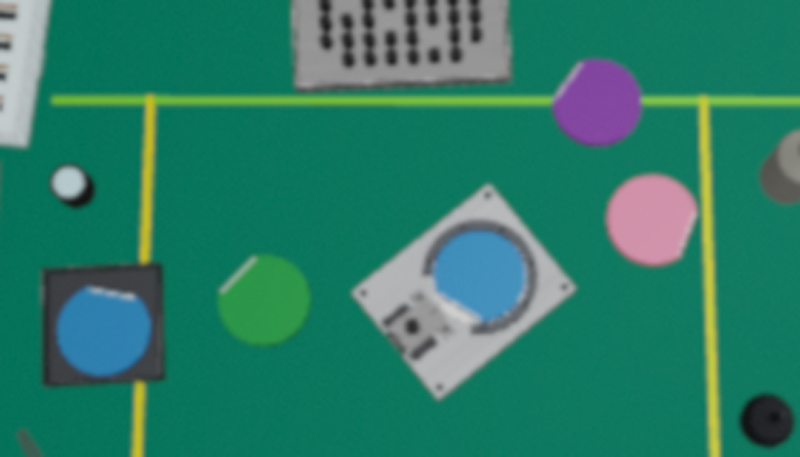

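View pics/side0c.png

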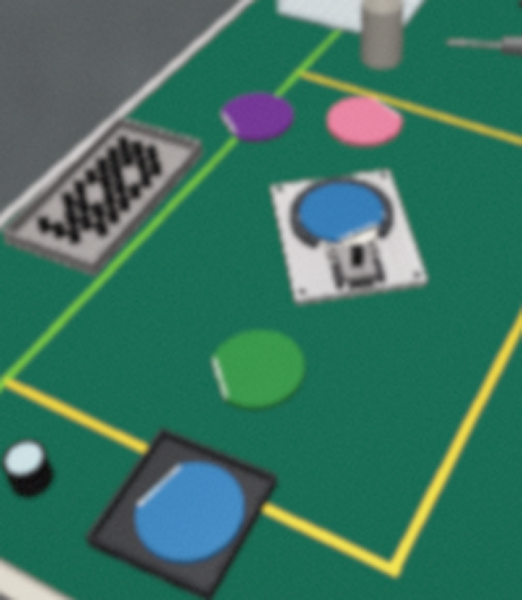

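```bash
python3 - <<'E'
import cv2
for c,(x,y,w,h) in(("top",(238,168,90,85)),("side",(245,185,80,70))):
    i=cv2.imread(f"pics/{c}0.png")[y:y+h,x:x+w]
    cv2.imwrite(f"pics/{c}0d.png",cv2.resize(i,None,fx=7,fy=7,interpolation=cv2.INTER_CUBIC))
E
```

```text
(no output)
```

View pics/top0d.png

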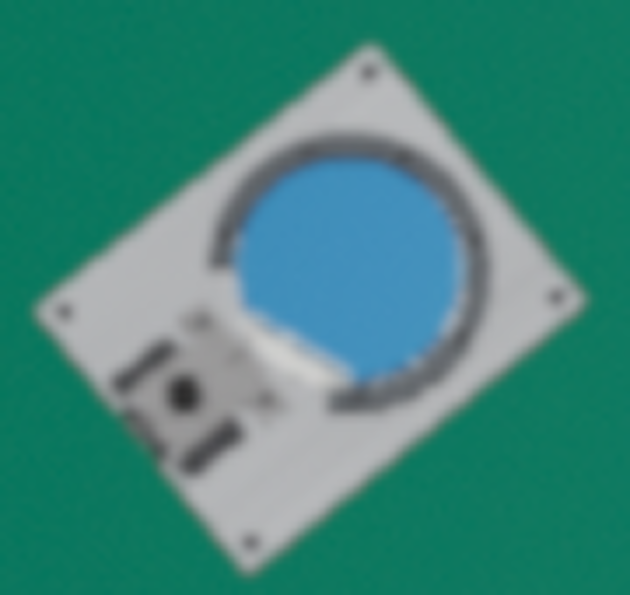

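View pics/side0d.png

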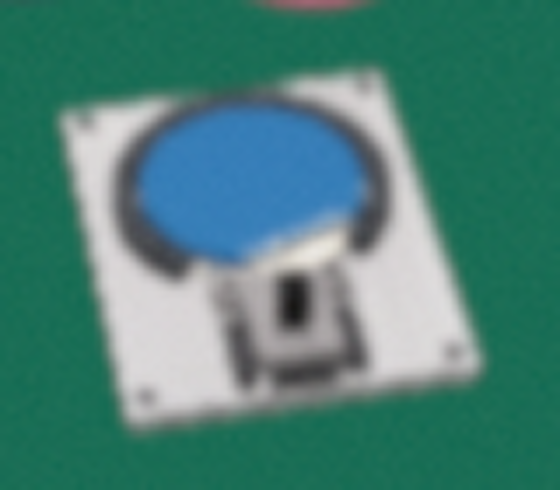

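```bash
cat >> h.py <<'E'
def rect(cam,img,cx,cy,half=.11,s=.0005,z=.026):
    n=int(2*half/s); P=np.array([[cx+half,cy+half],[cx+half,cy-half],[cx-half,cy-half],[cx-half,cy+half]])
    src=np.float32([proj(cam,[*p,z]) for p in P]); dst=np.float32([[0,0],[n,0],[n,n],[0,n]])
    return cv2.warpPerspective(img,cv2.getPerspectiveTransform(src,dst),(n,n),flags=cv2.INTER_CUBIC)
E
python3 - <<'E'
from h import *
a=rect("top",cv2.imread("pics/top0.png"),.57,-.03); b=rect("side",cv2.imread("pics/side0.png"),.57,-.03)
o=cv2.resize(np.hstack([a,b]),None,fx=.9,fy=.9)
o=cv2.resize(np.hstack([a[40:400,40:440],b[40:400,40:440]]),None,fx=1,fy=1)
cv2.imwrite("pics/r0.png",o)
E
```

```text
(no output)
```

View pics/r0.png

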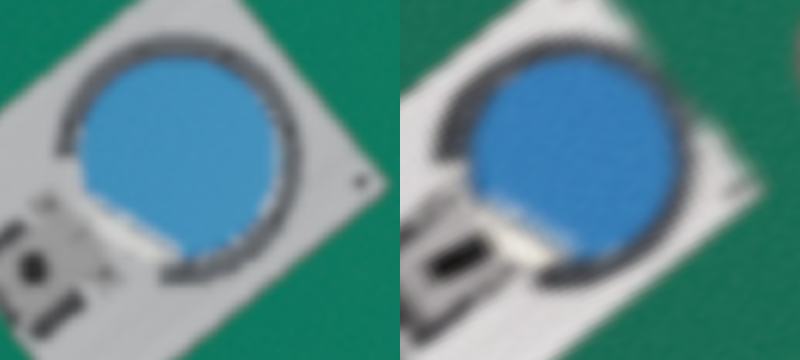

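```bash
cat >> h.py <<'E'
def blank(cam,img,c=(.585,-.027),plot=None):
    # returns centre,flat angle (world) of blue near c
    s=.0005;half=.08
    r=rect(cam,img,*c,half,s,.026); hsv=cv2.cvtColor(r,cv2.COLOR_BGR2HSV)
    m=((hsv[...,0]>95)&(hsv[...,0]<115)&(hsv[...,1]>110)).astype(np.uint8)
    n,l,st,ce=cv2.connectedComponentsWithStats(m)
    k=1+np.argmax(st[1:,4]); cn,_=cv2.findContours((l==k).astype(np.uint8),0,1)
    P=max(cn,key=cv2.contourArea)[:,0].astype(float)
    W=np.c_[c[0]+half-P[:,1]*s,c[1]+half-P[:,0]*s]
    from scipy.optimize import least_squares
    def f(p):
        d=W-p[:2];rad=p[3]; q=d@np.array([np.cos(p[2]),np.sin(p[2])])
        return np.maximum(np.hypot(*d.T)-rad, q-rad*.84)   # signed dist to D-shape
    best=None
    for a0 in np.arange(0,6.28,.3):
        o=least_squares(f,[*W.mean(0),a0,.05],loss="soft_l1",f_scale=.001)
        if best is None or o.cost<best.cost: best=o
    return best.x,best.cost,st[k,4]*s*s
E
python3 - <<'E'
from h import *
print(blank("top",cv2.imread("pics/top0.png"))); print(blank("side",cv2.imread("pics/side0.png")))
b=rect("top",cv2.imread("pics/top0.png"),.575,-.015,.13,.0005,.01)
cv2.imwrite("pics/r1.png",b)
E
```

```text
(array([ 0.58426369, -0.02896189,  2.59113362,  0.04809082]), np.float64(0.0003414433398772563), np.float64(0.007101250000000001))
(array([ 0.58267535, -0.02763552,  2.53663088,  0.05063727]), np.float64(0.0005695121598876752), np.float64(0.00767875))
```

View pics/r1.png

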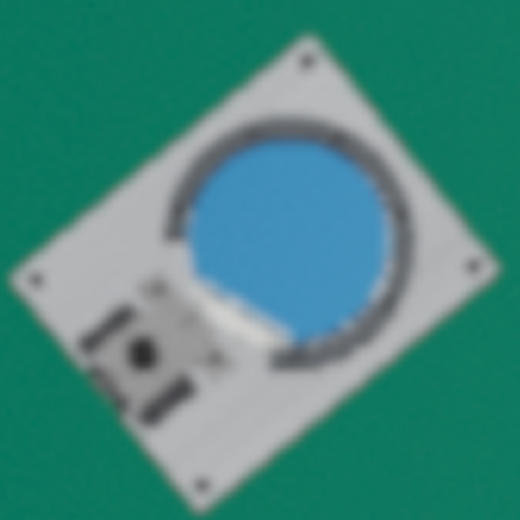

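```bash
python3 - <<'E'
from h import *
for cam in("top","side"):
    r=rect(cam,cv2.imread(f"pics/{cam}0.png"),.5835,-.028,.08,.0005,.026); hsv=cv2.cvtColor(r,cv2.COLOR_BGR2HSV)
    m=((hsv[...,0]>95)&(hsv[...,0]<115)&(hsv[...,1]>110)).astype(np.uint8)
    out=[]
    for a in range(0,360,10):
        t=np.radians(a)
        for k in range(80,140):
            if not m[int(round(160-k*np.cos(t))) , int(round(160-k*np.sin(t)))] if k<160 else 1: break
        out.append((a,k/2))
    print(cam,out)
# rim: dark pixels at z=.024 circle fit
from scipy.optimize import least_squares
r=rect("top",cv2.imread("pics/top0.png"),.5835,-.028,.08,.0005,.024); g=r.max(2)
ys,xs=np.where(g<125); X=np.c_[.5835+.08-ys*.0005,-.028+.08-xs*.0005]; d=np.hypot(*(X-[.5835,-.028]).T); X=X[(d>.048)&(d<.068)]
o=least_squares(lambda p:np.hypot(*(X-p[:2]).T)-p[2],[.5835,-.028,.055],loss="soft_l1",f_scale=.002); print(o.x)
a=np.degrees(np.arctan2(*(X-o.x[:2]).T[::-1]))%360; print(sorted(np.round(a))[::60])
h=np.histogram(a,np.arange(0,361,5))[0];print(h)
E
```

```text
top [(0, 49.0), (10, 49.0), (20, 49.0), (30, 49.0), (40, 49.0), (50, 49.0), (60, 49.5), (70, 49.5), (80, 47.5), (90, 48.5), (100, 46.5), (110, 47.5), (120, 43.0), (130, 41.0), (140, 40.0), (150, 40.0), (160, 40.0), (170, 40.5), (180, 44.5), (190, 52.5), (200, 51.5), (210, 51.5), (220, 51.5), (230, 51.5), (240, 49.0), (250, 49.5), (260, 49.0), (270, 48.5), (280, 48.5), (290, 49.5), (300, 49.5), (310, 49.5), (320, 50.0), (330, 49.5), (340, 49.5), (350, 49.0)]
side [(0, 50.0), (10, 50.0), (20, 50.0), (30, 50.0), (40, 49.5), (50, 51.0), (60, 52.5), (70, 53.0), (80, 54.5), (90, 54.0), (100, 53.0), (110, 53.0), (120, 45.0), (130, 40.5), (140, 40.0), (150, 40.0), (160, 40.0), (170, 41.5), (180, 50.5), (190, 53.0), (200, 51.0), (210, 52.5), (220, 52.0), (230, 52.0), (240, 52.0), (250, 51.0), (260, 52.0), (270, 51.0), (280, 51.0), (290, 50.0), (300, 51.0), (310, 50.5), (320, 50.0), (330, 49.5), (340, 49.5), (350, 50.0)]
[ 0.58044048 -0.02914344  0.05706651]
[np.float64(0.0), np.float64(2.0), np.float64(3.0), np.float64(5.0), np.float64(7.0), np.float64(9.0), np.float64(10.0), np.float64(12.0)
[... 2044 characters left out ...]
(321.0), np.float64(323.0), np.float64(325.0), np.float64(327.0), np.float64(329.0), np.float64(330.0), np.float64(332.0), np.float64(334.0), np.float64(335.0), np.float64(337.0), np.float64(339.0), np.float64(341.0), np.float64(342.0), np.float64(344.0), np.float64(346.0), np.float64(348.0), np.float64(350.0), np.float64(352.0), np.float64(353.0), np.float64(355.0), np.float64(357.0), np.float64(359.0)]
[172 172 167 175 175 161 161 155 163 168 151 156 165 165 153 137 140  46
   0   0   0   0   0   0   0   0   0   0   0   0   0   0   0   0  52 173
 190 200 173 157 165 173 139 153 172 147 156 146 120 102 107 103 117 116
 129 116 134 140 131 122 135 129 146 154 158 169 178 176 162 162 167 164]
```

Candidates, in top-camera pixels:
- blue disc in the nest (288,206), which matches the description and is my choice
- blue spare in the dark case (156,226)
- green (212,214), pink (348,186) and purple (329,145) discs on the table

The crop shows the flat at about 147° in world terms. The nest's +y is at about 129°, so the flat is about 18° off, which is less than the 46° the text promises. Both cameras agree on this, so I'll go by the pictures and turn it clockwise.

Emit:
apply_moves(
  commands=[
    {"dx": 0,"dy": 0,"dz": -40},
    {"dx": 528,"dy": -345,"dz": -40,"az": -1.81},
    {"dx": 528,"dy": -345,"dz": -40,"az": -1.81},
    {"dx": 528,"dy": -345,"dz": -40,"az": -1.81},
    {"dx": 528,"dy": -345,"dz": -40,"az": -1.81},
    {"dx": 528,"dy": -345,"dz": -40,"az": -1.81},
    {"dx": 528,"dy": -345,"dz": -40,"az": -1.81},
    {"dx": 528,"dy": -345,"dz": -40,"az": -1.81},
    {"dx": 528,"dy": -345,"dz": -40,"az": -1.81},
    {"dx": 528,"dy": -345,"dz": -40,"az": -1.81},
  ],
  grip=1,
)

```text
$.commands[0]: bad value
```

Emit:
apply_moves(
  commands=[
    {"dz": -40.0},
    {"dx": 528.0,"dy": -345.0,"dz": -40.0,"az": -1.81},
    {"dx": 528.0,"dy": -345.0,"dz": -40.0,"az": -1.81},
    {"dx": 528.0,"dy": -345.0,"dz": -40.0,"az": -1.81},
    {"dx": 528.0,"dy": -345.0,"dz": -40.0,"az": -1.81},
    {"dx": 528.0,"dy": -345.0,"dz": -40.0,"az": -1.81},
    {"dx": 528.0,"dy": -345.0,"dz": -40.0,"az": -1.81},
    {"dx": 528.0,"dy": -345.0,"dz": -40.0,"az": -1.81},
    {"dx": 528.0,"dy": -345.0,"dz": -40.0,"az": -1.81},
    {"dx": 528.0,"dy": -345.0,"dz": -40.0,"az": -1.81},
  ],
  grip=1,
)

```text
$.commands[0]: bad value
```

Emit:
apply_moves(
  commands=[
    {"dx": 0,"dy": 0,"dz": -40,"ax": 0,"ay": 0,"az": 0},
  ],
  grip=1,
)

```text
time_s: 0.82
tcp_pos: [0.2762, -0.5858, 0.2163]
orientation: [-3.059, -0.685, 0.003]
contact_force: [-0.0, -0.6, 1.1]
grip_width: 0.0842
```

Emit:
apply_moves(
  commands=[
    {"dx": 528,"dy": -345,"dz": 0,"ax": 0,"ay": 0,"az": -1.81},
    {"dx": 528,"dy": -345,"dz": 0,"ax": 0,"ay": 0,"az": -1.81},
    {"dx": 528,"dy": -345,"dz": 0,"ax": 0,"ay": 0,"az": -1.81},
    {"dx": 528,"dy": -345,"dz": 0,"ax": 0,"ay": 0,"az": -1.81},
    {"dx": 528,"dy": -345,"dz": 0,"ax": 0,"ay": 0,"az": -1.81},
    {"dx": 528,"dy": -345,"dz": 0,"ax": 0,"ay": 0,"az": -1.81},
    {"dx": 528,"dy": -345,"dz": 0,"ax": 0,"ay": 0,"az": -1.81},
    {"dx": 528,"dy": -345,"dz": 0,"ax": 0,"ay": 0,"az": -1.81},
    {"dx": 528,"dy": -345,"dz": 0,"ax": 0,"ay": 0,"az": -1.81},
    {"dx": 528,"dy": -345,"dz": 0,"ax": 0,"ay": 0,"az": -1.81},
  ],
  grip=1,
)

```text
time_s: 2.08
tcp_pos: [0.6039, -0.0531, 0.2189]
orientation: [-1.346, -2.833, -0.006]
contact_force: [0.6, -0.6, 0.2]
grip_width: 0.0005
```

```bash
cat >> h.py <<'E'
from scipy.spatial.transform import Rotation as Ro
def go(x,y,z,yaw):
    """print tool-frame shift to world target; yaw = deg of tool y, tool straight down"""
    s=state();R=Ro.from_rotvec(s["orientation"]).as_matrix();d=R.T@(np.array([x,y,z])-s["tcp_pos"])*1000
    a=np.radians(yaw);Y=np.array([np.cos(a),np.sin(a),0]);Z=np.array([0,0,-1.]);Rt=np.c_[np.cross(Y,Z),Y,Z]
    print("d",np.round(d,1),"a",np.round(Ro.from_matrix(R.T@Rt).as_rotvec(),4))
E
python3 - <<'E'
from h import *
s=state();print(s["time_s"],s["tcp_pos"],s["contact_force"],s["q"],s["grip_width"],robot.grip_depth)
go(.6077,-.0508,.040,39.2)
E
```

```text
2.075 [ 0.60389216 -0.05305193  0.21887665] [ 0.64954969 -0.55771091  0.22259207] [ 0.46756198  0.42856365 -0.57436829  1.64064672  0.24351206  1.14834639
  0.51731988] 0.000542239457024654 0.0187
d [ -1.8   4.1 178.9] a [ 0.0016 -0.0062 -0.0004]
```

Emit:
apply_moves(
  commands=[
    {"dx": -2,"dy": 4,"dz": 60,"ax": 0.002,"ay": -0.006,"az": 0},
    {"dx": -2,"dy": 4,"dz": 120,"ax": 0.002,"ay": -0.006,"az": 0},
    {"dx": -2,"dy": 4,"dz": 170,"ax": 0.002,"ay": -0.006,"az": 0},
    {"dx": -2,"dy": 4,"dz": 179,"ax": 0.002,"ay": -0.006,"az": 0},
    {"dx": -2,"dy": 4,"dz": 179,"ax": 0.002,"ay": -0.006,"az": 0},
  ],
)

```text
time_s: 2.7
tcp_pos: [0.6085, -0.0509, 0.0407]
orientation: [1.348, 2.837, 0.0]
contact_force: [-0.0, -0.4, 0.3]
grip_width: 0.0007
```

```bash
python3 - <<'E'
from h import *
go(.6077,-.0508,.026,39.2); print(state()["contact_force"],state()["tcp_pos"])
E
```

```text
d [ 0.6 -0.6 14.7] a [ 0.0004  0.0002 -0.0004]
[-0.02603172 -0.3688158   0.32775603] [ 0.60854211 -0.05090849  0.040749  ]
```

Emit:
apply_moves(
  commands=[
    {"dx": 0,"dy": 0,"dz": 8,"ax": 0,"ay": 0,"az": 0},
    {"dx": 0,"dy": 0,"dz": 12,"ax": 0,"ay": 0,"az": 0},
    {"dx": 0,"dy": 0,"dz": 14,"ax": 0,"ay": 0,"az": 0},
    {"dx": 0,"dy": 0,"dz": 15,"ax": 0,"ay": 0,"az": 0},
    {"dx": 0,"dy": 0,"dz": 15,"ax": 0,"ay": 0,"az": 0},
  ],
)

```text
time_s: 3.32
tcp_pos: [0.6086, -0.0509, 0.0258]
orientation: [1.348, 2.837, 0.001]
contact_force: [1.3, -0.9, -0.2]
grip_width: 0.0003
```

Emit:
apply_moves(
  commands=[
    {"dx": 0,"dy": 0,"dz": 0.7,"ax": 0,"ay": 0,"az": 0},
    {"dx": 0,"dy": 0,"dz": 0.7,"ax": 0,"ay": 0,"az": 0},
  ],
)

```text
time_s: 3.58
tcp_pos: [0.6085, -0.0509, 0.0251]
orientation: [1.348, 2.837, 0.0]
contact_force: [0.2, -0.1, -0.6]
grip_width: 0.0001
```

Emit:
apply_moves(
  commands=[
    {"dx": 0,"dy": 0,"dz": 0.7,"ax": 0,"ay": 0,"az": 0},
    {"dx": 0,"dy": 0,"dz": 0.7,"ax": 0,"ay": 0,"az": 0},
  ],
)

```text
time_s: 3.82
tcp_pos: [0.6085, -0.0509, 0.0243]
orientation: [1.348, 2.837, 0.0]
contact_force: [-0.5, -0.3, -0.0]
grip_width: 0.0007
```

```bash
python3 - <<'E'
from h import *
for c,q in(("top",(238,168,90,85)),("side",(245,165,80,70))):
    x,y,w,h=q
    i=imaging.snapshot(c)[y:y+h,x:x+w]
    cv2.imwrite(f"pics/{c}1.png",cv2.resize(i,None,fx=6,fy=6,interpolation=cv2.INTER_CUBIC))
E
```

```text
(no output)
```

View pics/side1.png

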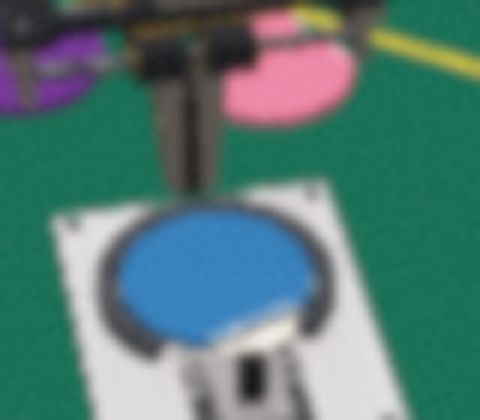

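View pics/top1.png

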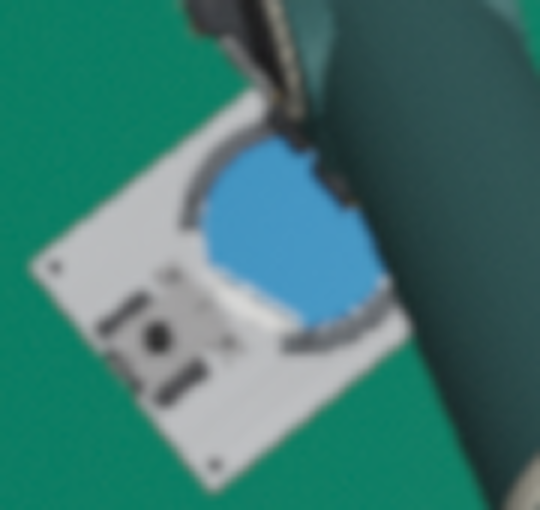

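```bash
python3 - <<'E'
from h import *
for z in (.02,.026,.04,.06): print(z,proj("side",(.6085,-.0509,z)),proj("top",(.6085,-.0509,z)))
print(proj("side",(.582,-.0285,.026)),proj("side",(.582+.05*.63,-.0285-.05*.777,.026)))
E
```

```text
0.02 [276.50858746 204.52065381] [294.39767696 197.81130467]
0.026 [276.4801604  203.12745145] [294.46207739 197.42596087]
0.04 [276.41309502 199.8405952 ] [294.61428677 196.51520688]
0.06 [276.31546085 195.05557089] [294.83656784 195.18517474]
[280.55817316 210.03213377] [277.53620381 199.59361589]
```

```bash
python3 - <<'E'
from h import *
print(proj("side",(.2773,-.588,.179)),proj("top",(.2773,-.588,.179)),proj("side",(.2773,-.588,.21)))
i=cv2.imread("pics/side0.png")[20:120,380:500];j=imaging.snapshot("side")[130:230,220:340]
cv2.imwrite("pics/cmp.png",cv2.resize(np.hstack([i,j]),None,fx=3.3,fy=3.3,interpolation=cv2.INTER_CUBIC))
E
```

```text
[430.93111676 108.94456889] [496.92322846 307.17189726] [433.21287603 100.84494925]
```

View pics/cmp.png

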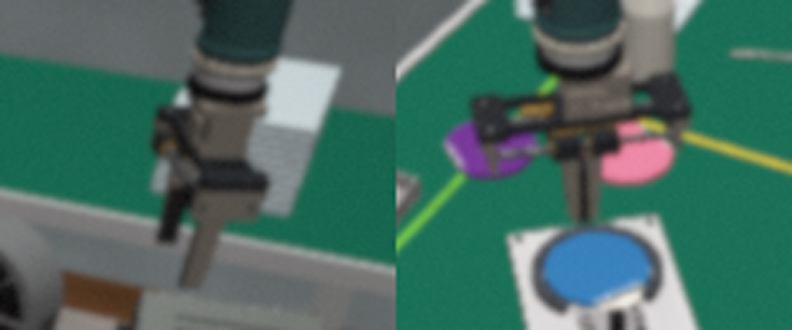

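```bash
python3 - <<'E'
from h import *
i=cv2.imread("pics/top0.png")[270:360,450:560];j=imaging.snapshot("top")[165:255,250:360]
i=cv2.resize(i,None,fx=3.6,fy=3.6,interpolation=cv2.INTER_CUBIC);j=cv2.resize(j,None,fx=3.6,fy=3.6,interpolation=cv2.INTER_CUBIC)
cv2.imwrite("pics/cmp2.png",np.hstack([i,j]))
E
```

```text
(no output)
```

View pics/cmp2.png

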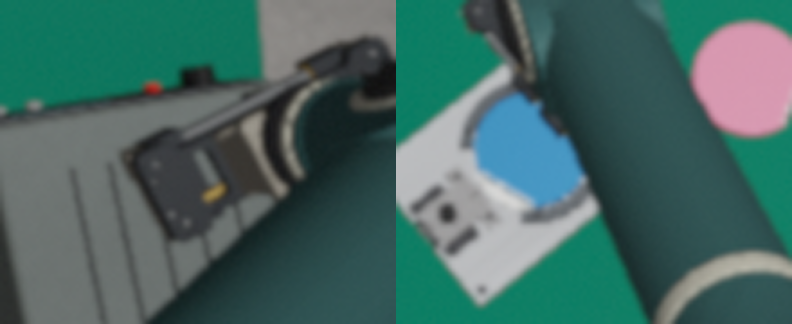

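```bash
python3 - <<'E'
from h import *
print(proj("side",(0,0,0)),proj("top",(0,0,0)))
from scipy.optimize import least_squares
def tri(t,s):
    o=least_squares(lambda p:np.r_[proj("top",p)-t,proj("side",p)-s],[.6,-.05,.1]);return o.x,o.fun
print(tri((290,194.2),(277,174.5)))
print(tri((294,198),(281,174)))   # right knuckle in side = ?
print(tri((286,190),(272,175)))
for z in(.1,.13,.15): print(z,proj("side",(.6085,-.0509,z)),proj("top",(.6085,-.0509,z)))
E
```

```text
[474.41316944 294.84113914] [277.86178542 402.68364569]
(array([ 0.59268899, -0.03314458,  0.15847508]), array([-0.23185968, -0.643974  ,  0.6867493 ,  0.15483533]))
(array([ 0.58367826, -0.04404728,  0.15557129]), array([-0.38955274, -1.10662561,  1.18237842,  0.2656489 ]))
(array([ 0.60378849, -0.02202184,  0.16056341]), array([-0.16614641, -0.44978845,  0.47901599,  0.10843659]))
0.1 [276.11347249 185.15617587] [295.29905864 192.4178333 ]
0.13 [275.95579235 177.42831488] [295.66258283 190.24266448]
0.15 [275.84756855 172.12429587] [295.91336024 188.74212275]
```

```bash
python3 - <<'E'
from h import *
i=imaging.snapshot("side")[240:345,400:540]; cv2.imwrite("pics/base.png",cv2.resize(i,None,fx=4,fy=4))
E
```

```text
(no output)
```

View pics/base.png

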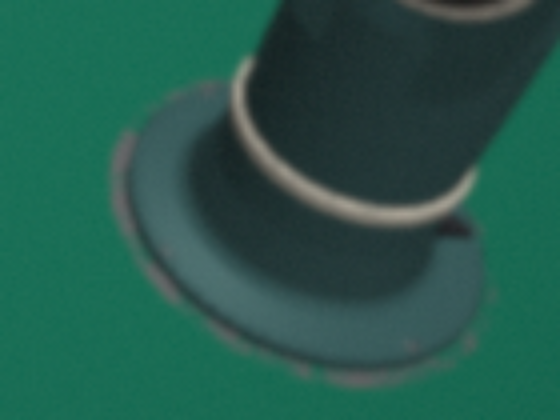

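The side view puts the finger end near row 197. The reported TCP would project to row 203, so the tip seems to be about 25 mm above the glass, which fits the zero contact force. I'll go down in small steps and watch the force.

Emit:
apply_moves(
  commands=[
    {"dx": 0,"dy": 0,"dz": 2,"ax": 0,"ay": 0,"az": 0},
    {"dx": 0,"dy": 0,"dz": 3,"ax": 0,"ay": 0,"az": 0},
    {"dx": 0,"dy": 0,"dz": 3,"ax": 0,"ay": 0,"az": 0},
  ],
)

```text
time_s: 4.45
tcp_pos: [0.6085, -0.0509, 0.0213]
orientation: [1.348, 2.837, 0.0]
contact_force: [0.6, -0.1, 0.3]
grip_width: 0.0005
```

Emit:
apply_moves(
  commands=[
    {"dx": 0,"dy": 0,"dz": 2,"ax": 0,"ay": 0,"az": 0},
    {"dx": 0,"dy": 0,"dz": 4,"ax": 0,"ay": 0,"az": 0},
    {"dx": 0,"dy": 0,"dz": 6,"ax": 0,"ay": 0,"az": 0},
    {"dx": 0,"dy": 0,"dz": 8,"ax": 0,"ay": 0,"az": 0},
    {"dx": 0,"dy": 0,"dz": 8,"ax": 0,"ay": 0,"az": 0},
  ],
)

```text
time_s: 5.08
tcp_pos: [0.6083, -0.0509, 0.013]
orientation: [-1.348, -2.837, -0.0]
contact_force: [0.1, -0.3, -0.8]
grip_width: 0.0003
```

```bash
python3 - <<'E'
from h import *
i=imaging.snapshot("side")[165:235,245:325]; cv2.imwrite("pics/s2.png",cv2.resize(i,None,fx=6,fy=6,interpolation=cv2.INTER_CUBIC))
E
```

```text
(no output)
```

View pics/s2.png

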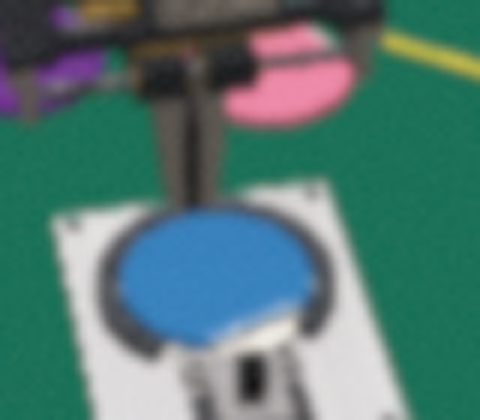

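Emit:
apply_moves(
  commands=[
    {"dx": 0,"dy": 0,"dz": -18,"ax": 0,"ay": 0,"az": 0},
    {"dx": 20,"dy": 0,"dz": -18,"ax": 0,"ay": 0,"az": 0},
    {"dx": 40,"dy": 0,"dz": -18,"ax": 0,"ay": 0,"az": 0},
    {"dx": 40,"dy": 0,"dz": -18,"ax": 0,"ay": 0,"az": 0},
  ],
)

```text
time_s: 5.62
tcp_pos: [0.5815, -0.0173, 0.0312]
orientation: [-1.342, -2.839, -0.0]
contact_force: [0.4, 0.5, 0.6]
grip_width: 0.0007
```

```bash
python3 - <<'E'
from h import *
i=imaging.snapshot("side")[150:240,235:335];j=imaging.snapshot("top")[160:250,240:340]
cv2.imwrite("pics/s3.png",cv2.resize(np.hstack([i,j]),None,fx=4,fy=4,interpolation=cv2.INTER_CUBIC))
p=state()["tcp_pos"];print(p,proj("side",p),proj("top",p),proj("side",p+[0,0,.025]))
E
```

```text
[ 0.58298251 -0.01966595  0.03117171] [278.93148827 210.45016501] [284.39760706 205.22143048] [278.84277612 204.4850423 ]
```

View pics/s3.png

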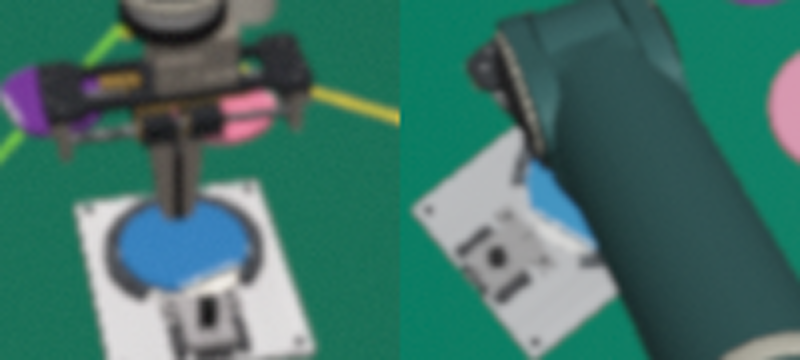

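```bash
python3 - <<'E'
from h import *
go(.6077,-.0508,.008,39.2)
E
```

```text
d [-39.7  -0.5  23.2] a [-0.0001  0.0003  0.0005]
```

Emit:
apply_moves(
  commands=[
    {"dx": -25,"dy": 0,"dz": 0,"ax": 0,"ay": 0,"az": 0},
    {"dx": -40,"dy": 0,"dz": 5,"ax": 0,"ay": 0,"az": 0},
    {"dx": -40,"dy": 0,"dz": 15,"ax": 0,"ay": 0,"az": 0},
    {"dx": -40,"dy": 0,"dz": 21,"ax": 0,"ay": 0,"az": 0},
    {"dx": -40,"dy": 0,"dz": 21,"ax": 0,"ay": 0,"az": 0},
  ],
)

```text
time_s: 6.35
tcp_pos: [0.6071, -0.0497, 0.0092]
orientation: [-1.344, -2.837, 0.001]
contact_force: [-0.0, -0.2, -0.6]
grip_width: 0.0004
```

Emit:
apply_moves(
  commands=[
    {"dx": 0,"dy": 0,"dz": 1,"ax": 0,"ay": 0,"az": 0},
    {"dx": 0,"dy": 0,"dz": 2,"ax": 0,"ay": 0,"az": 0},
    {"dx": 0,"dy": 0,"dz": 2,"ax": 0,"ay": 0,"az": 0},
  ],
)

```text
time_s: 6.72
tcp_pos: [0.6072, -0.0496, 0.0073]
orientation: [-1.344, -2.838, 0.001]
contact_force: [0.4, 0.2, -0.4]
grip_width: 0.0004
```

Emit:
apply_moves(
  commands=[
    {"dx": 0,"dy": 0,"dz": 1,"ax": 0,"ay": 0,"az": 0},
    {"dx": 0,"dy": 0,"dz": 2,"ax": 0,"ay": 0,"az": 0},
    {"dx": 0,"dy": 0,"dz": 2,"ax": 0,"ay": 0,"az": 0},
  ],
)

```text
time_s: 7.1
tcp_pos: [0.6071, -0.0497, 0.0052]
orientation: [-1.344, -2.838, 0.001]
contact_force: [0.2, 0.1, -0.3]
grip_width: 0.0003
```

Emit:
apply_moves(
  commands=[
    {"dx": 0,"dy": 0,"dz": 1,"ax": 0,"ay": 0,"az": 0},
    {"dx": 0,"dy": 0,"dz": 2,"ax": 0,"ay": 0,"az": 0},
    {"dx": 0,"dy": 0,"dz": 2,"ax": 0,"ay": 0,"az": 0},
  ],
)

```text
time_s: 7.48
tcp_pos: [0.607, -0.0496, 0.0031]
orientation: [-1.344, -2.837, 0.001]
contact_force: [-0.3, 0.4, 0.6]
grip_width: 0.0008
```

```bash
python3 - <<'E'
from h import *
i=imaging.snapshot("side")[150:240,235:335]
cv2.imwrite("pics/s4.png",cv2.resize(i,None,fx=6,fy=6,interpolation=cv2.INTER_CUBIC))
p=state()["tcp_pos"];print(p,proj("side",p),proj("side",p+[0,0,.025]))
E
```

```text
[ 0.60709964 -0.04964692  0.00322271] [276.78588524 208.74022427] [276.67099042 202.98006583]
```

View pics/s4.png

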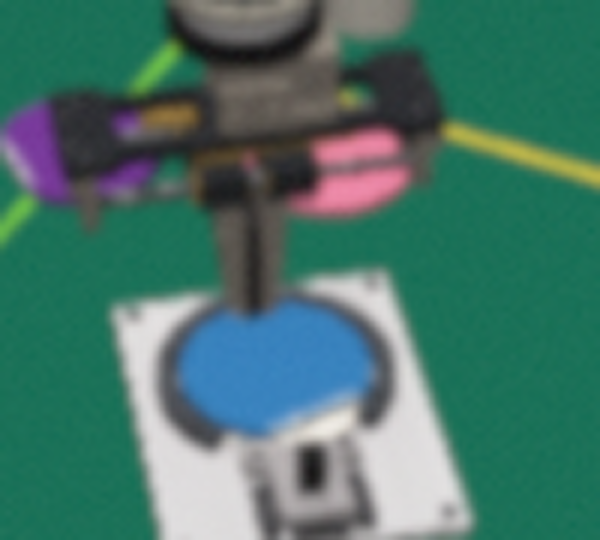

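The finger end now shows in front of the rim, on the blue, at about (276,202). It is a few mm above the face.

Emit:
apply_moves(
  commands=[
    {"dx": 0,"dy": 0,"dz": 1,"ax": 0,"ay": 0,"az": 0},
    {"dx": 0,"dy": 0,"dz": 1.5,"ax": 0,"ay": 0,"az": 0},
  ],
)

```text
time_s: 7.78
tcp_pos: [0.607, -0.0497, 0.0016]
orientation: [-1.344, -2.837, 0.001]
contact_force: [0.1, 0.0, -1.1]
grip_width: 0.0003
```

Emit:
apply_moves(
  commands=[
    {"dx": 0,"dy": 0,"dz": 1,"ax": 0,"ay": 0,"az": 0},
    {"dx": 0,"dy": 0,"dz": 1,"ax": 0,"ay": 0,"az": 0},
  ],
)

```text
time_s: 8.02
tcp_pos: [0.6069, -0.0496, 0.0005]
orientation: [-1.344, -2.837, 0.001]
contact_force: [0.6, 0.0, 0.0]
grip_width: 0.0001
```

Emit:
apply_moves(
  commands=[
    {"dx": 0,"dy": 0,"dz": 1,"ax": 0,"ay": 0,"az": 0},
    {"dx": 0,"dy": 0,"dz": 1,"ax": 0,"ay": 0,"az": 0},
  ],
)

```text
time_s: 8.28
tcp_pos: [0.6069, -0.0496, -0.0006]
orientation: [-1.344, -2.837, 0.001]
contact_force: [0.4, -0.0, -0.4]
grip_width: 0.0003
```

Emit:
apply_moves(
  commands=[
    {"dx": 0,"dy": 0,"dz": 1,"ax": 0,"ay": 0,"az": 0},
    {"dx": 0,"dy": 0,"dz": 1,"ax": 0,"ay": 0,"az": 0},
  ],
)

```text
time_s: 8.52
tcp_pos: [0.6068, -0.0497, -0.0017]
orientation: [-1.344, -2.837, 0.001]
contact_force: [0.1, 0.4, 0.5]
grip_width: 0.0005
```

Emit:
apply_moves(
  commands=[
    {"dx": 0,"dy": 0,"dz": 1,"ax": 0,"ay": 0,"az": 0},
    {"dx": 0,"dy": 0,"dz": 1,"ax": 0,"ay": 0,"az": 0},
  ],
)

```text
time_s: 8.78
tcp_pos: [0.6067, -0.0497, -0.0028]
orientation: [-1.344, -2.837, 0.001]
contact_force: [-0.5, -0.6, 0.1]
grip_width: 0.0005
```

Emit:
apply_moves(
  commands=[
    {"dx": 0,"dy": 0,"dz": 0.8,"ax": 0,"ay": 0,"az": 0},
    {"dx": 0,"dy": 0,"dz": 0.8,"ax": 0,"ay": 0,"az": 0},
  ],
)

```text
time_s: 9.02
tcp_pos: [0.6066, -0.0497, -0.0037]
orientation: [-1.344, -2.837, 0.001]
contact_force: [0.2, 0.5, 0.6]
grip_width: 0.0006
```

```bash
python3 - <<'E'
from h import *
i=imaging.snapshot("side")[175:235,245:325]
cv2.imwrite("pics/s5.png",cv2.resize(i,None,fx=8,fy=8,interpolation=cv2.INTER_CUBIC))
E
```

```text
(no output)
```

View pics/s5.png

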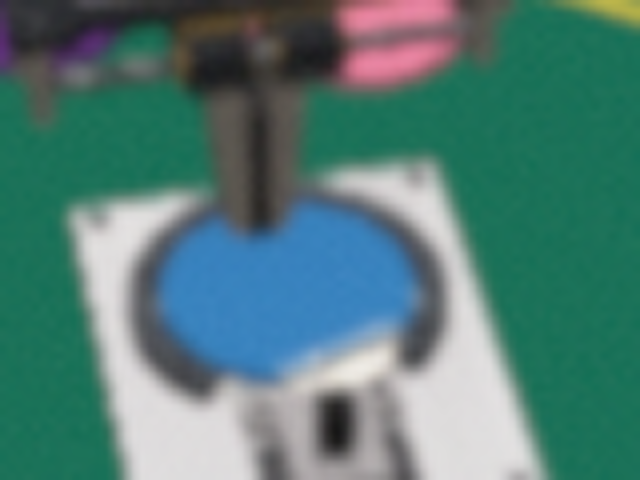

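Emit:
apply_moves(
  commands=[
    {"dx": 0,"dy": 0,"dz": 1,"ax": 0,"ay": 0,"az": 0},
    {"dx": 0,"dy": 0,"dz": 1,"ax": 0,"ay": 0,"az": 0},
  ],
)

```text
time_s: 9.32
tcp_pos: [0.6066, -0.0497, -0.0047]
orientation: [-1.344, -2.837, 0.002]
contact_force: [-0.3, -0.9, 0.3]
grip_width: 0.0006
```

Emit:
apply_moves(
  commands=[
    {"dx": 0,"dy": 0,"dz": 1,"ax": 0,"ay": 0,"az": 0},
    {"dx": 0,"dy": 0,"dz": 1,"ax": 0,"ay": 0,"az": 0},
  ],
)

```text
time_s: 9.57
tcp_pos: [0.6065, -0.0497, -0.0059]
orientation: [-1.344, -2.836, 0.002]
contact_force: [0.4, -0.3, 0.8]
grip_width: 0.0002
```

Emit:
apply_moves(
  commands=[
    {"dx": 0,"dy": 0,"dz": 1,"ax": 0,"ay": 0,"az": 0},
    {"dx": 0,"dy": 0,"dz": 1,"ax": 0,"ay": 0,"az": 0},
  ],
)

```text
time_s: 9.82
tcp_pos: [0.6064, -0.0497, -0.007]
orientation: [-1.344, -2.836, 0.002]
contact_force: [0.5, 0.4, -0.5]
grip_width: 0.0002
```

Emit:
apply_moves(
  commands=[
    {"dx": 0,"dy": 0,"dz": 1,"ax": 0,"ay": 0,"az": 0},
    {"dx": 0,"dy": 0,"dz": 1,"ax": 0,"ay": 0,"az": 0},
  ],
)

```text
time_s: 10.07
tcp_pos: [0.6063, -0.0497, -0.0081]
orientation: [-1.343, -2.836, 0.002]
contact_force: [0.4, 0.1, -0.3]
grip_width: 0.0003
```

Emit:
apply_moves(
  commands=[
    {"dx": 0,"dy": 0,"dz": 1,"ax": 0,"ay": 0,"az": 0},
    {"dx": 0,"dy": 0,"dz": 1,"ax": 0,"ay": 0,"az": 0},
  ],
)

```text
time_s: 10.32
tcp_pos: [0.6064, -0.0496, -0.009]
orientation: [-1.343, -2.836, 0.002]
contact_force: [-0.4, 0.9, -0.1]
grip_width: 0.0005
```

```bash
python3 - <<'E'
from h import *
i=imaging.snapshot("side")[175:235,245:325]
cv2.imwrite("pics/s6.png",cv2.resize(i,None,fx=8,fy=8,interpolation=cv2.INTER_CUBIC))
s=state();print(s["q"],s["effort"],s["tcp_pos"])
E
```

```text
[ 0.36398683  0.69971396 -0.45577613  1.79536774  0.42850414  0.74965265
  0.36755926] [-8.01848917e-03 -5.38997734e+01 -7.43884519e+00 -1.69303626e+01
 -4.84108657e-02  7.76059390e-02 -6.65026473e-04] [ 0.60636087 -0.04965391 -0.00902777]
```

View pics/s6.png

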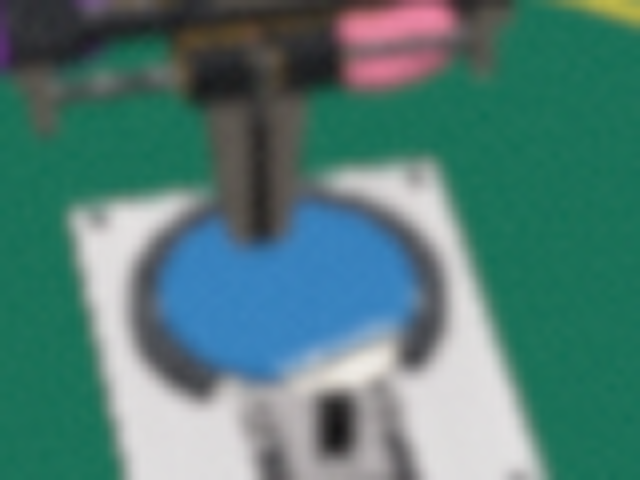

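Emit:
apply_moves(
  commands=[
    {"dx": 0,"dy": 0,"dz": 1,"ax": 0,"ay": 0,"az": 0},
    {"dx": 0,"dy": 0,"dz": 1,"ax": 0,"ay": 0,"az": 0},
  ],
)

```text
time_s: 10.62
tcp_pos: [0.6072, -0.0496, -0.0092]
orientation: [-1.344, -2.838, 0.001]
contact_force: [-0.6, -0.3, 4.3]
grip_width: 0.0001
```

Emit:
apply_moves(
  commands=[
    {"dx": 0,"dy": 0,"dz": 1,"ax": 0,"ay": 0,"az": 0},
    {"dx": 0,"dy": 0,"dz": 1,"ax": 0,"ay": 0,"az": 0},
  ],
)

```text
time_s: 10.88
tcp_pos: [0.6081, -0.0495, -0.0092]
orientation: [-1.344, -2.839, 0.0]
contact_force: [-0.7, -1.0, 6.5]
grip_width: 0.0005
```

Emit:
apply_moves(
  commands=[
    {"dx": 0,"dy": 0,"dz": 1,"ax": 0,"ay": 0,"az": 0},
    {"dx": 0,"dy": 0,"dz": 1,"ax": 0,"ay": 0,"az": 0},
  ],
)

```text
time_s: 11.12
tcp_pos: [0.6084, -0.0497, -0.0093]
orientation: [1.344, 2.839, -0.001]
contact_force: [-1.5, -0.7, 8.2]
grip_width: 0.0002
```

```bash
python3 - <<'E'
from h import *
i=imaging.snapshot("side")[175:235,245:325]
cv2.imwrite("pics/s7.png",cv2.resize(i,None,fx=8,fy=8,interpolation=cv2.INTER_CUBIC))
s=state();print(s["q"],s["effort"],s["tcp_pos"])
E
```

```text
[ 0.36225233  0.70059153 -0.45445375  1.79395153  0.43088895  0.74643936
  0.3657803 ] [-2.97283139e-01 -5.00691533e+01 -6.82318166e+00 -1.61790240e+01
  1.74447749e-02 -6.58802055e-01 -4.46581584e-02] [ 0.60837878 -0.0496983  -0.00929955]
```

View pics/s7.png

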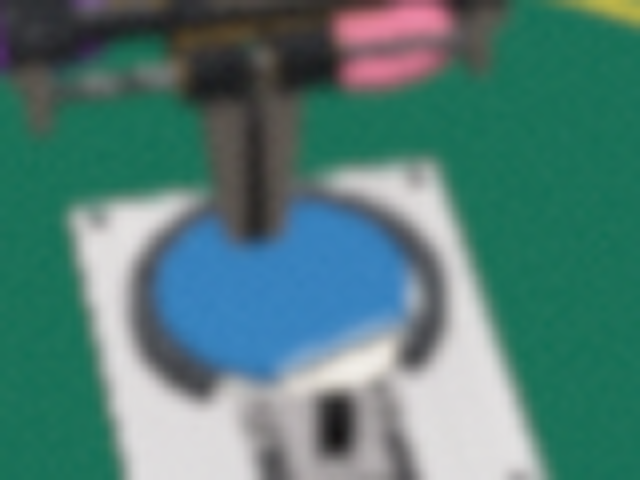

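Contact at last: 8 N on the face at reported z −9.3 mm, so the reported TCP reads about 35 mm low. I'll allow for that from here on. Next, the clockwise turn of about 22°.

Emit:
apply_moves(
  commands=[
    {"dx": -0.5,"dy": -3.3,"dz": 1,"ax": 0,"ay": 0,"az": 0.096},
    {"dx": -0.8,"dy": -6.5,"dz": 1,"ax": 0,"ay": 0,"az": 0.192},
    {"dx": -0.7,"dy": -9.8,"dz": 1,"ax": 0,"ay": 0,"az": 0.288},
    {"dx": -0.2,"dy": -13,"dz": 1,"ax": 0,"ay": 0,"az": 0.384},
    {"dx": -0.2,"dy": -13,"dz": 1,"ax": 0,"ay": 0,"az": 0.384},
  ],
)

```text
time_s: 11.8
tcp_pos: [0.5995, -0.0579, -0.0092]
orientation: [1.861, 2.528, 0.001]
contact_force: [-0.2, 0.4, 5.5]
grip_width: 0.0006
```

```bash
python3 - <<'E'
from h import *
g=imaging.snapshot("side");cv2.imwrite("pics/side8.png",g);i=g[175:235,245:325]
print(blank("side",g))
cv2.imwrite("pics/s8.png",cv2.resize(i,None,fx=8,fy=8,interpolation=cv2.INTER_CUBIC))
s=state();print(s["tcp_pos"],s["contact_force"])
E
```

```text
(array([ 0.58187227, -0.02955897, -1.00371492,  0.05000262]), np.float64(0.001973033442450404), np.float64(0.006974))
[ 0.59952866 -0.05782022 -0.00923002] [0.22949757 0.31743493 5.88415352]
```

View pics/s8.png

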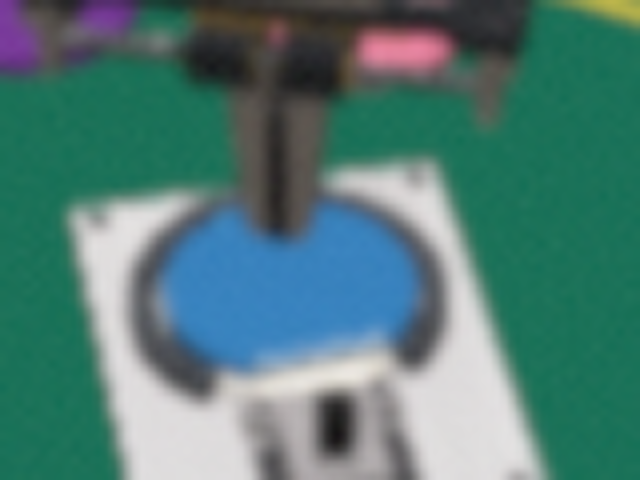

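Emit:
apply_moves(
  commands=[
    {"dx": 0,"dy": 0,"dz": -30,"ax": 0,"ay": 0,"az": 0},
    {"dx": 0,"dy": 0,"dz": -80,"ax": 0,"ay": 0,"az": 0},
    {"dx": -60,"dy": 0,"dz": -110,"ax": 0,"ay": 0,"az": 0},
    {"dx": -110,"dy": 0,"dz": -130,"ax": 0,"ay": 0,"az": 0},
    {"dx": -110,"dy": 0,"dz": -130,"ax": 0,"ay": 0,"az": 0},
  ],
)

```text
time_s: 12.48
tcp_pos: [0.6332, -0.1695, 0.1224]
orientation: [1.868, 2.517, -0.0]
contact_force: [0.2, 0.7, 0.1]
grip_width: 0.0005
```

```bash
python3 - <<'E'
from h import *
s=state();print(s["time_s"],s["tcp_pos"])
g=imaging.snapshot("side");t=imaging.snapshot("top");cv2.imwrite("pics/side9.png",g);cv2.imwrite("pics/top9.png",t)
print(blank("side",g)); print(blank("top",t))
a=cv2.resize(g[175:245,240:330],None,fx=4.4,fy=4.4,interpolation=cv2.INTER_CUBIC)
b=cv2.resize(t[175:245,240:330],None,fx=4.4,fy=4.4,interpolation=cv2.INTER_CUBIC)
cv2.imwrite("pics/s9.png",np.hstack([a,b]))
E
```

```text
12.475 [ 0.63319075 -0.16950466  0.12242146]
(array([ 0.5817497 , -0.02977358,  2.27575321,  0.0503379 ]), np.float64(0.0006359114961437867), np.float64(0.00760825))
(array([ 0.58180462, -0.03276732,  2.308237  ,  0.04849971]), np.float64(0.0002882315635750442), np.float64(0.00714025))
```

View pics/s9.png

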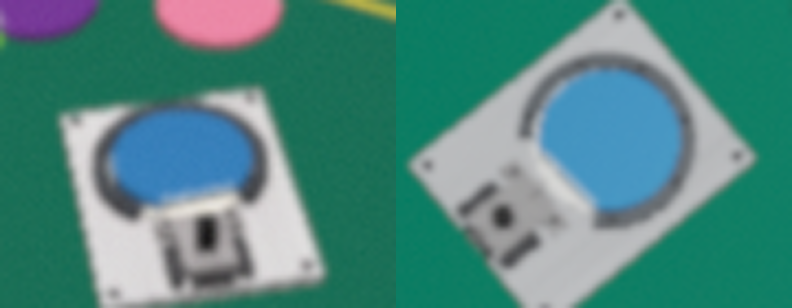

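```bash
python3 - <<'E'
from h import *
from scipy.optimize import least_squares
def tri(t,s):
    o=least_squares(lambda p:np.r_[proj("top",p)-t,proj("side",p)-s],[.53,.04,.04]);return o.x,o.fun
def dark(cam,c):
    g=cv2.imread(f"pics/{cam}9.png").max(2).astype(float); x,y=c; w=g[y-4:y+5,x-4:x+5]; w=np.clip(95-w,0,None)
    Y,X=np.mgrid[y-4:y+5,x-4:x+5]; return np.array([(X*w).sum(),(Y*w).sum()])/w.sum()
t=dark("top",(264,224));s=dark("side",(287,228));print(t,s,tri(t,s))
print(ray("top",t,.05),ray("side",s,.041))
for l,c,z in(("bar_knob","top",.041),("bar_knob","side",.041),("bar_face","top",.022),("bar_face","side",.022),("blank_flat","top",.022)):
    for r in models.place_of(l,c)[:2]: print(l,c,np.round(r["position"],1),round(r["score"],2),np.round(ray(c,r["position"],z),4))
go(.5245,.042,.09,39.2)
E
```

```text
[263.85195531 223.88826816] [286.56390244 227.76487805] (array([0.52401233, 0.04296609, 0.03951708]), array([-0.0275271 , -0.08532794,  0.08425276,  0.01868337]))
[0.52219389 0.04258653 0.05      ] [0.52361122 0.04429423 0.041     ]
bar_knob top [262.4 221.9] 0.72 [0.5296 0.0473 0.041 ]
bar_knob side [286.8 227.4] 0.54 [0.5237 0.0427 0.041 ]
bar_face top [272.1 220.3] 0.59 [0.5375 0.0181 0.022 ]
bar_face side [285.  225.6] 0.78 [0.5403 0.022  0.022 ]
blank_flat top [205.  208.3] 0.97 [0.5748 0.225  0.022 ]
blank_flat top [320.4 140.1] 0.72 [ 0.7946 -0.1341  0.022 ]
d [225.8 -41.3  30.2] a [ 0.0012  0.0006 -0.3796]
```

Emit:
apply_moves(
  commands=[
    {"dx": 57,"dy": -10,"dz": 0,"ax": 0,"ay": 0,"az": -0.1},
    {"dx": 114,"dy": -21,"dz": 0,"ax": 0,"ay": 0,"az": -0.2},
    {"dx": 170,"dy": -31,"dz": 10,"ax": 0,"ay": 0,"az": -0.3},
    {"dx": 227,"dy": -41,"dz": 30,"ax": 0,"ay": 0,"az": -0.38},
    {"dx": 227,"dy": -41,"dz": 50,"ax": 0,"ay": 0,"az": -0.38},
    {"dx": 227,"dy": -41,"dz": 60,"ax": 0,"ay": 0,"az": -0.38},
    {"dx": 227,"dy": -41,"dz": 60,"ax": 0,"ay": 0,"az": -0.38},
  ],
  grip=0.62,
  squeeze=15,
)

```text
time_s: 13.7
tcp_pos: [0.5242, 0.0429, 0.0597]
orientation: [1.348, 2.838, -0.0]
contact_force: [-0.2, -0.6, -0.6]
grip_width: 0.035
```

```bash
python3 - <<'E'
from h import *
go(.5235,.043,.0,39.2); print(state()["grip_width"],state()["tcp_pos"])
g=imaging.snapshot("side")
cv2.imwrite("pics/s10.png",cv2.resize(g[165:255,235:345],None,fx=6,fy=6,interpolation=cv2.INTER_CUBIC))
E
```

```text
d [ 0.6 -0.4 59.7] a [-0.0001  0.0002 -0.0001]
0.03495484816241809 [0.52418741 0.04286306 0.05965794]
```

View pics/s10.png

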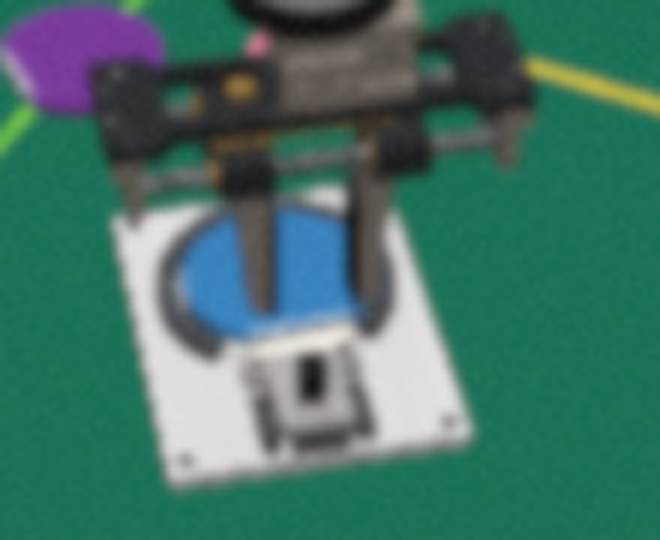

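Emit:
apply_moves(
  commands=[
    {"dx": 0.6,"dy": -0.4,"dz": 25,"ax": 0,"ay": 0,"az": 0},
    {"dx": 0.6,"dy": -0.4,"dz": 36,"ax": 0,"ay": 0,"az": 0},
    {"dx": 0.6,"dy": -0.4,"dz": 44,"ax": 0,"ay": 0,"az": 0},
    {"dx": 0.6,"dy": -0.4,"dz": 50,"ax": 0,"ay": 0,"az": 0},
    {"dx": 0.6,"dy": -0.4,"dz": 50,"ax": 0,"ay": 0,"az": 0},
  ],
)

```text
time_s: 14.38
tcp_pos: [0.5241, 0.043, 0.0101]
orientation: [1.348, 2.837, 0.001]
contact_force: [-0.2, 0.7, 0.2]
grip_width: 0.0348
```

Emit:
apply_moves(
  commands=[
    {"dx": 0,"dy": 0,"dz": 3,"ax": 0,"ay": 0,"az": 0},
    {"dx": 0,"dy": 0,"dz": 6,"ax": 0,"ay": 0,"az": 0},
    {"dx": 0,"dy": 0,"dz": 8,"ax": 0,"ay": 0,"az": 0},
    {"dx": 0,"dy": 0,"dz": 8,"ax": 0,"ay": 0,"az": 0},
  ],
)

```text
time_s: 14.88
tcp_pos: [0.524, 0.043, 0.002]
orientation: [1.348, 2.837, 0.0]
contact_force: [0.5, 0.1, 0.8]
grip_width: 0.0352
```

```bash
python3 - <<'E'
from h import *
go(.5235,.043,.0,39.2); print(state()["grip_width"],state()["tcp_pos"])
g=imaging.snapshot("side")
cv2.imwrite("pics/s11.png",cv2.resize(g[165:255,235:345],None,fx=6,fy=6,interpolation=cv2.INTER_CUBIC))
E
```

```text
d [ 0.3 -0.4  2. ] a [ 0.0005  0.0005 -0.0005]
0.035171931099678755 [0.52400458 0.04302306 0.00196777]
```

View pics/s11.png

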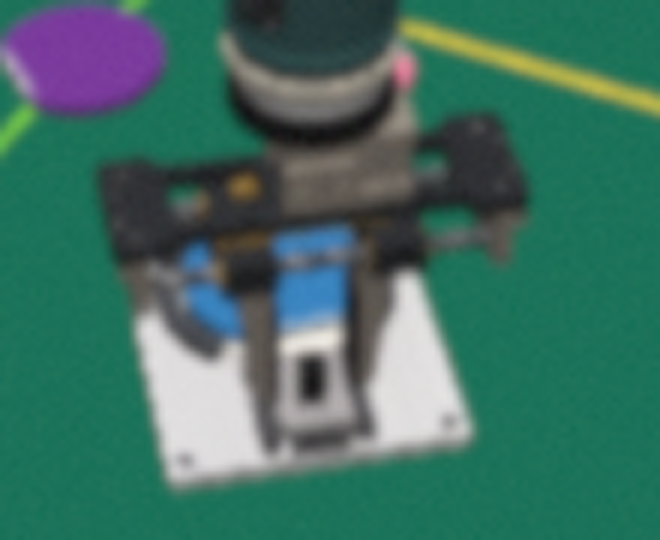

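The fingers straddle the knob, which shows at about (287,228), and it looks centred between them. Down 3 mm and close.

Emit:
apply_moves(
  commands=[
    {"dx": 0.3,"dy": -0.4,"dz": 3,"ax": 0,"ay": 0,"az": 0},
    {"dx": 0.3,"dy": -0.4,"dz": 3,"ax": 0,"ay": 0,"az": 0},
  ],
)

```text
time_s: 15.18
tcp_pos: [0.5233, 0.043, -0.0012]
orientation: [1.348, 2.837, 0.0]
contact_force: [0.1, 0.7, -0.4]
grip_width: 0.0344
```

Emit:
apply_moves(
  commands=[
    {"dx": 0,"dy": 0,"dz": 0,"ax": 0,"ay": 0,"az": 0},
    {"dx": 0,"dy": 0,"dz": 0,"ax": 0,"ay": 0,"az": 0},
    {"dx": 0,"dy": 0,"dz": 0,"ax": 0,"ay": 0,"az": 0},
    {"dx": 0,"dy": 0,"dz": 0,"ax": 0,"ay": 0,"az": 0},
  ],
  grip=1,
  squeeze=20,
)

```text
time_s: 15.68
tcp_pos: [0.5238, 0.0433, -0.0011]
orientation: [1.348, 2.837, 0.001]
contact_force: [2.1, 2.0, -2.0]
grip_width: 0.0153
```

Grip is on the knob at 15.3 mm opening. Now slide along the nest's −y.

Emit:
apply_moves(
  commands=[
    {"dx": -3,"dy": 0,"dz": 0,"ax": 0,"ay": 0,"az": 0},
    {"dx": -6,"dy": 0,"dz": 0,"ax": 0,"ay": 0,"az": 0},
    {"dx": -9,"dy": 0,"dz": 0,"ax": 0,"ay": 0,"az": 0},
    {"dx": -12,"dy": 0,"dz": 0,"ax": 0,"ay": 0,"az": 0},
    {"dx": -12,"dy": 0,"dz": 0,"ax": 0,"ay": 0,"az": 0},
  ],
)

```text
time_s: 16.3
tcp_pos: [0.5318, 0.0335, -0.0011]
orientation: [1.348, 2.836, 0.001]
contact_force: [0.3, 1.7, -1.1]
grip_width: 0.0151
```

Emit:
apply_moves(
  commands=[
    {"dx": -1,"dy": 0,"dz": 0,"ax": 0,"ay": 0,"az": 0},
    {"dx": -2,"dy": 0,"dz": 0,"ax": 0,"ay": 0,"az": 0},
    {"dx": -2,"dy": 0,"dz": 0,"ax": 0,"ay": 0,"az": 0},
  ],
)

```text
time_s: 16.68
tcp_pos: [0.533, 0.0319, -0.0011]
orientation: [1.348, 2.836, 0.001]
contact_force: [-0.5, 2.3, -0.9]
grip_width: 0.0156
```

Emit:
apply_moves(
  commands=[
    {"dx": -1,"dy": 0,"dz": 0,"ax": 0,"ay": 0,"az": 0},
    {"dx": -2,"dy": 0,"dz": 0,"ax": 0,"ay": 0,"az": 0},
    {"dx": -2,"dy": 0,"dz": 0,"ax": 0,"ay": 0,"az": 0},
  ],
)

```text
time_s: 17.05
tcp_pos: [0.5343, 0.0303, -0.0011]
orientation: [1.348, 2.836, 0.001]
contact_force: [-1.0, 1.7, -0.0]
grip_width: 0.0154
```

Emit:
apply_moves(
  commands=[
    {"dx": -1,"dy": 0,"dz": 0,"ax": 0,"ay": 0,"az": 0},
    {"dx": -2,"dy": 0,"dz": 0,"ax": 0,"ay": 0,"az": 0},
    {"dx": -2,"dy": 0,"dz": 0,"ax": 0,"ay": 0,"az": 0},
  ],
)

```text
time_s: 17.42
tcp_pos: [0.5353, 0.0291, -0.0011]
orientation: [1.348, 2.837, 0.001]
contact_force: [-3.1, 3.5, 2.0]
grip_width: 0.015
```

Emit:
apply_moves(
  commands=[
    {"dx": -1.5,"dy": 0,"dz": 0,"ax": 0,"ay": 0,"az": 0},
    {"dx": -2,"dy": 0,"dz": 0,"ax": 0,"ay": 0,"az": 0},
    {"dx": -2,"dy": 0,"dz": 0,"ax": 0,"ay": 0,"az": 0},
  ],
)

```text
time_s: 17.8
tcp_pos: [0.5353, 0.0291, -0.0012]
orientation: [-1.346, -2.837, -0.002]
contact_force: [-4.2, 6.5, 3.5]
grip_width: 0.0155
```

Emit:
apply_moves(
  commands=[
    {"dx": -2,"dy": 0,"dz": 0,"ax": 0,"ay": 0,"az": 0},
    {"dx": -3,"dy": 0,"dz": 0,"ax": 0,"ay": 0,"az": 0},
    {"dx": -3,"dy": 0,"dz": 0,"ax": 0,"ay": 0,"az": 0},
  ],
)

```text
time_s: 18.18
tcp_pos: [0.5352, 0.0291, -0.0012]
orientation: [-1.343, -2.835, -0.002]
contact_force: [-6.4, 8.8, 4.8]
grip_width: 0.015
```

```bash
python3 - <<'E'
from h import *
g=imaging.snapshot("side")
cv2.imwrite("pics/s12.png",cv2.resize(g[185:245,245:325],None,fx=8,fy=8,interpolation=cv2.INTER_CUBIC))
E
```

```text
(no output)
```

View pics/s12.png

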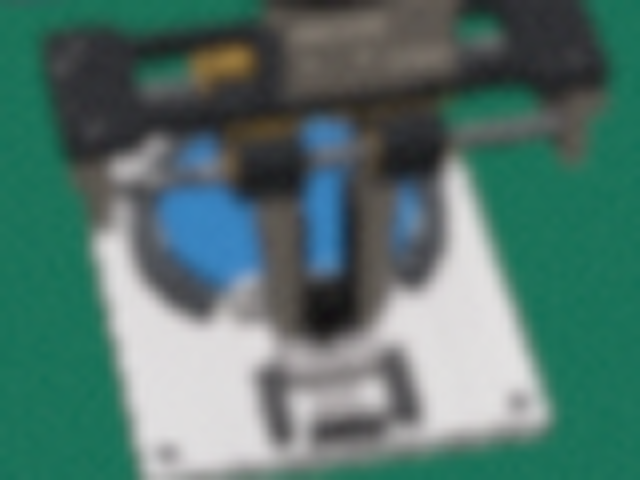

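The bar has stopped firmly at about 11 N. The bar face is about 40 mm from the seat centre, against 40.5 mm for the flat with its play taken up. Now release and retreat.

Emit:
apply_moves(
  commands=[
    {"dx": 0,"dy": 0,"dz": 0,"ax": 0,"ay": 0,"az": 0},
    {"dx": 0,"dy": 0,"dz": 0,"ax": 0,"ay": 0,"az": 0},
  ],
)

```text
time_s: 18.48
tcp_pos: [0.535, 0.0293, -0.0012]
orientation: [-1.342, -2.834, -0.002]
contact_force: [-2.3, 4.0, 1.8]
grip_width: 0.0151
```

Emit:
apply_moves(
  commands=[
    {"dx": 0,"dy": 0,"dz": 0,"ax": 0,"ay": 0,"az": 0},
    {"dx": 0,"dy": 0,"dz": 0,"ax": 0,"ay": 0,"az": 0},
    {"dx": 0,"dy": 0,"dz": 0,"ax": 0,"ay": 0,"az": 0},
    {"dx": 0,"dy": 0,"dz": 0,"ax": 0,"ay": 0,"az": 0},
  ],
  grip=0.62,
)

```text
time_s: 18.98
tcp_pos: [0.5352, 0.0289, -0.0012]
orientation: [-1.343, -2.834, -0.002]
contact_force: [0.6, 0.0, -0.6]
grip_width: 0.0351
```

```bash
python3 - <<'E'
from h import *
go(.5352,.0291,.13,39.2)
E
```

```text
d [   0.8    0.  -131.1] a [-0.001  -0.0051  0.0016]
```

Emit:
apply_moves(
  commands=[
    {"dx": 0,"dy": 0,"dz": -10,"ax": 0,"ay": 0,"az": 0},
    {"dx": 0,"dy": 0,"dz": -50,"ax": 0,"ay": 0,"az": 0},
    {"dx": 0,"dy": 0,"dz": -100,"ax": 0,"ay": 0,"az": 0},
    {"dx": 0,"dy": 0,"dz": -135,"ax": 0,"ay": 0,"az": 0},
    {"dx": -60,"dy": 0,"dz": -135,"ax": 0,"ay": 0,"az": 0},
    {"dx": -120,"dy": 0,"dz": -135,"ax": 0,"ay": 0,"az": 0},
    {"dx": -180,"dy": 0,"dz": -135,"ax": 0,"ay": 0,"az": 0},
    {"dx": -230,"dy": 0,"dz": -135,"ax": 0,"ay": 0,"az": 0},
    {"dx": -230,"dy": 0,"dz": -135,"ax": 0,"ay": 0,"az": 0},
  ],
)

```text
time_s: 20.1
tcp_pos: [0.6823, -0.1545, 0.1322]
orientation: [-1.352, -2.831, -0.0]
contact_force: [-0.7, -0.0, -0.2]
grip_width: 0.0352
```

```bash
python3 - <<'E'
from h import *
s=state();print(s["time_s"],s["tcp_pos"],s["contact_force"])
g=imaging.snapshot("side");t=imaging.snapshot("top");cv2.imwrite("pics/side13.png",g);cv2.imwrite("pics/top13.png",t)
print(blank("side",g)); print(blank("top",t))
a=cv2.resize(g[175:245,240:330],None,fx=4.4,fy=4.4,interpolation=cv2.INTER_CUBIC)
b=cv2.resize(t[175:245,240:330],None,fx=4.4,fy=4.4,interpolation=cv2.INTER_CUBIC)
cv2.imwrite("pics/s13.png",np.hstack([a,b]))
for l,c,z in(("bar_knob","top",.041),("bar_knob","side",.041),("bar_face","top",.022),("bar_face","side",.022),("blank_flat","top",.022),("blank_flat","side",.022)):
    for r in models.place_of(l,c): 
        p=ray(c,r["position"],z)
        if np.hypot(p[0]-.55,p[1]-.01)<.1: print(l,c,np.round(r["position"],1),round(r["score"],2),np.round(p,4))
E
```

```text
20.1 [ 0.6823177  -0.15452274  0.13219205] [-0.72778317 -0.04789733 -0.23727962]
(array([ 0.5837075 , -0.02988861,  2.35893039,  0.05013561]), np.float64(0.0007094864717638751), np.float64(0.007528000000000001))
(array([ 0.58391477, -0.03194477,  2.28524019,  0.04862276]), np.float64(0.0003124823163661126), np.float64(0.00714425))
bar_knob side [285.4 224.5] 0.47 [0.5328 0.034  0.041 ]
bar_knob side [280.7 210.7] 0.29 [ 0.5727 -0.012   0.041 ]
bar_face top [276.1 214.8] 0.47 [0.5547 0.0058 0.022 ]
bar_face side [284.  221.8] 0.47 [0.5504 0.009  0.022 ]
blank_flat top [281.2 216.8] 0.78 [ 0.5484 -0.0099  0.022 ]
blank_flat top [285.5 207.7] 0.47 [ 0.5769 -0.0232  0.022 ]
blank_flat side [284.6 221.4] 0.96 [0.5496 0.0067 0.022 ]
```

View pics/s13.png

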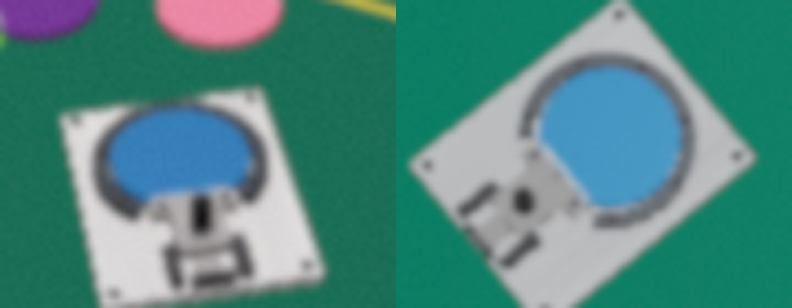

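View pics/top13.png

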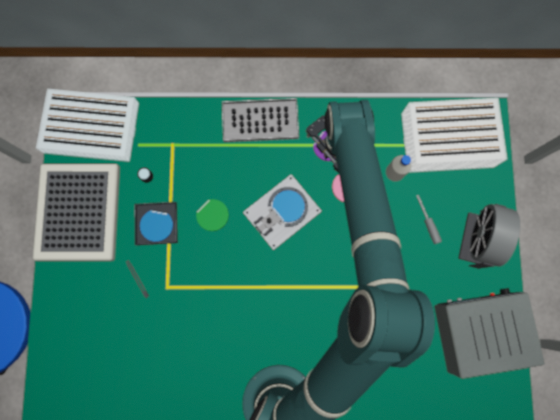

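Both views show the bar's front edge lying along the flat with no white gap. The edge runs from about (273,207) to (284,222) in the top picture. The hand is clear of everything and the other items stand where they were, so I'm handing in.

```bash
python3 -c "
from plant import sign_off;print(sign_off())"
```

```text
the job is handed in; nothing more can be done
None
```

I turned the blue blank in the nest clockwise with the closed fingertip, at about 6–8 N. Then I gripped the bar's black knob, slid the bar in until it stopped, let go and moved the hand clear. I handed in at about 20 s.

**What the last checks showed**
- **Bar:** it stopped dead after about 18 mm of slide, with the push rising to about 11 N. By the arm's position, its face was then about 40 mm from the seat centre, which fits flush with the flat, not the bar's own end stop.
- **Pictures after letting go:** both cameras show the bar along the flat with no visible gap. The networks put the bar face and the flat within about 3 mm of each other in the side view.
- **Rest of the bench:** the other objects I can see look unmoved. The arm covers the purple and pink discs in the last top picture, so those were only partly visible.

**What disagreed**
- **Starting angle:** the flat was only about 18° from the bar in both cameras, not the 46° or more stated. I went by the pictures.
- **Arm height:** the real fingertip was about 35 mm above the reported TCP. The first descent therefore touched nothing, and I found the surface by force and pictures instead.
- **Final angle of the flat:** the top camera gave 131° and the side camera 135°, against about 129° for the nest. The bar and knob disturb the side view, and I relied on how far the bar went in and on the pictures.
- **Top-view networks:** the network's top-view point for the flat was about 17 mm from its bar face point. I did not rely on it, because the picture itself shows them together.

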